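# Roll an inlay strip flush with a palm roller

## Robot

A 7-joint arm with a two-finger parallel gripper is mounted at the origin on a cart in front of the work surface, level with it; the furniture and walls round the work are solid. World frame = base frame: x ahead of the robot, y to its left, z up, the work surface at z = 0. Lengths are in m, angles in rad, forces in N, time in s.
With the tool pointing down it reaches from about 0.4 to 0.875 m from the base axis. Payload 4.4 kg.
Tool frame: the origin (TCP) lies at the very end of the fingers, on their centre line; the grasp point (between the pads) lies 19 mm behind it; z points along the fingers, y is the line along which they close (so a half turn about z gives the same grasp; the last joint's range is limited). The gripper opens to 85 mm and grips with 20 to 120 N. Pads are 22 mm wide; open, the fingers measure 114 mm over their backs; the gripper's body (76 mm by 85 mm) begins 54 mm behind the grasp point. The pads swing forward as they close: fully open they stand 13 mm farther back than shut.
Start: joints at [-1.227, 0.628, 0.038, 1.517, -0.027, 0.996, -0.02], TCP at [0.259, 0.596, 0.209] pointing down, gripper open.
Joint ranges: [-3.06, 3.06], [-0.37, 2.12], [-1.25, 1.32], [0.18, 2.47], [-1.1, 4.24], [0.23, 1.98], [-2.94, 2.94]. Speed limits (rad/s): [2.57, 2.57, 3.14, 3.14, 3.14, 3.14, 3.14].

## Interface

Orientations are given as a rotation vector (axis times angle).
In Python, from rig import * gives the robot as it stands. Calls block until the motion is done:
- reach(position, orientation): joint-space move of the TCP to a pose.
- move_l(position, attitude=None, velocity=0.15, threshold=None): straight line of the TCP; attitude=None keeps the orientation; velocity is the mean speed in m/s. With threshold (N) it stops when the force on the tool has changed by that much, and returns True; else False.
- move_j(angles): joint-space move.
- move_gripper(opening, squeeze=None): finger opening in m; squeeze is the grip in N (None keeps the last); returns when the fingers have stopped.
- wait(seconds).
- ik(position, orientation): joint angles nearest the present ones, or None.
- camera(name): name is "side" or "top"; returns a dict with "image" (400x640x3 uint8, red, green, blue), "mtx" (3x3 intrinsics, pixels), "k1" (the pictures are not rectified: a ray, as slopes to the right and down, at radius r is drawn at 1 + k1 r^2 times it, then the intrinsics apply), "rvec" (rotation vector, rad) and "tvec" (3), from world to camera coordinates, as OpenCV has them. Camera axes: x right, y down, z forward; pixel columns grow to the right and rows downward; lengths in m; the calibration is good to about 2 mm. A picture is of the moment at which its call begins. There is no depth.
A pose or a line that the arm cannot do raises IKError and nothing moves.
- job_done(): hands the job in; it is judged then, once.
Readings, each from a call of its own:
- read_time_s(): time.
- read_qpos(): joint angles.
- read_qvel(): joint speeds.
- read_tau(): joint torques, N m.
- read_ee_pos(): TCP position.
- read_orientation(): TCP orientation.
- read_force(): force on the tool from outside, world axes, zero at the start.
- read_wrist_torque(): the same for the moment, N m.
- read_grip_width(): finger opening in m.
- read_grasp_force(): force on a finger pad.
Only numpy, scipy, OpenCV 4.12 (cv2) and the standard library are available. Lean on these libraries where they do the work, as an engineer would, in place of code of your own. Each camera call takes 0.05 s, during which the arm holds its last target. There are 200 camera calls.

## Task

Take the red-handled palm roller out of its wooden stand and roll the inlay strip down in long strokes along its length, with firm, steady pressure, until all six leaves lie flush with the board. Press with the rubber wheel only, at about 17 N and always under 28 N, or the wood bruises. Then hang the roller back upright in its stand as you found it, and leave everything else on the bench undisturbed.

Things in the scene. Friction and masses are not known exactly. Their poses are not given: they have to be found in the camera images.
- roller: Palm roller, about 0.4 kg, 126 mm tall: black rubber wheel (44 mm diameter, 48 mm wide) in a steel yoke (60 mm wide) under an upright red handle. Origin at the lowest point of the wheel; z up the handle, x along the axle (22 mm up), so it rolls along its own y, both ways alike. Hangs in its stand at the start, axes along the stand's; there the origin is 16 mm above the bench.
- roller_grip (a point): Where to pinch the handle: 85 mm above the roller's origin, axes as the roller's. The handle is 34 mm (x) by 24 mm (y) and runs from 62 to 126 mm; close the fingers along y. Under it, from 58 to 62 mm, is a brass guard disc of 44 mm diameter: with the fingertips just above it the roller cannot slip up through the hand when pressed down.
- roller_seat (a point): Centre of the underside of the roller's crown, a flat steel bar 92 mm (x) by 30 mm (y) by 6 mm; 52 mm above the roller's origin.
- wheel (a joint): Turn of the wheel on its axle, rad, 0 at the start; one radian is 22 mm of rolling.
- stand: Roller stand of plywood, fixed: base 130 mm (x) by 84 mm (y) by 12 mm, two uprights whose tops are 68 mm above the bench and whose inner faces are 34 mm either side of the middle along x. The crown bar rests across the two tops, between pairs of upturned lugs 11 mm high; the wheel hangs between the uprights, 4 mm clear of the base. Origin under the middle of the base.
- stand_seat (a point): Middle of the stand at the height of the upright tops (68 mm), axes as the stand's. The roller's roller_seat belongs here, axle along x, either way round. Play about 4 mm along x; 3.5 mm along y between the lugs, which lean outward a little as a lead-in.
- cradle: Fixed plywood cradle, base 140 mm (x) by 320 mm (y) by 12 mm, that clamps a 100 by 280 mm board (length along y) on packing of unknown thickness. Fence, cams and cleats are lower than the board, which does not move under load. In a recess along its middle lies an inlay strip of six rigid leaves, light and dark in turn, 35 mm wide, 30 mm each along y. Origin under the base's middle.
- strip_start (a point): End of the strip at leaf0 (the cradle's -y end), on its centre line, drawn at 46 mm above the bench. This is not the true height: the board's top face is 46 to 62 mm above the bench at its middle and slopes along its length, up to 3.2 mm higher or lower at the strip's ends; no reading shows it, it has to be felt.
- strip_end (a point): The other end of the strip, at leaf5 (+y end), likewise drawn at 46 mm, not the true height. The board's top runs on 50 mm beyond each end of the strip.
- leaf0 (a joint): How far leaf 0 (its centre -75 mm along the cradle's y) is pressed down, m: 0 = 4 mm proud of the board, 0.004 = home, flush. Set in tacky glue: holds under about 8 N, above that sinks slowly (about 3 mm/s at 10 N, 13 mm/s at 17 N), stays where left and stops at flush. All start 2.5 to 4 mm proud.
- leaf1 (a joint): How far leaf 1 (its centre -45 mm along the cradle's y) is pressed down, m: 0 = 4 mm proud of the board, 0.004 = home, flush. Behaves as leaf 0.
- leaf2 (a joint): How far leaf 2 (its centre -15 mm along the cradle's y) is pressed down, m: 0 = 4 mm proud of the board, 0.004 = home, flush. Behaves as leaf 0.
- leaf3 (a joint): How far leaf 3 (its centre +15 mm along the cradle's y) is pressed down, m: 0 = 4 mm proud of the board, 0.004 = home, flush. Behaves as leaf 0.
- leaf4 (a joint): How far leaf 4 (its centre +45 mm along the cradle's y) is pressed down, m: 0 = 4 mm proud of the board, 0.004 = home, flush. Behaves as leaf 0.
- leaf5 (a joint): How far leaf 5 (its centre +75 mm along the cradle's y) is pressed down, m: 0 = 4 mm proud of the board, 0.004 = home, flush. Behaves as leaf 0.
- glue_bottle: Wood glue bottle with orange nozzle, 58 mm wide, 180 mm tall, standing; origin under its middle. Bystander, to be left alone.
- masking_tape: Roll of masking tape lying flat, 97 mm across, 24 mm high; origin under its middle. Bystander, to be left alone.
- block_plane: Small block plane, 48x160x61 mm; origin under its middle. Bystander, to be left alone.

How it is judged:
By the outcome, as a careful person would: the job done as asked, in the order asked, and still so for the second after the job is handed in, with the robot touching nothing.
It also fails if it takes over 72 s, if anything falls off the work surface, if the arm or the gripper's body presses on something with over 40 N, if the wrist force passes 120 N, or if a joint passes its speed limit or range.

## Working session

There is one attempt and no reset: what is moved stays moved. The work goes in short steps, each a Python script; the robot and the scene stay as the last script left them, time stands still between calls to the robot, and variables do not carry over. Pictures are saved under pics/ and viewed, at most 10 in all, crops included, and the job is handed in when it is done.

```bash
mkdir -p pics; ls
python3 - <<'E'
from rig import *
import cv2, numpy as np
for n in ("side","top"):
    c=camera(n); cv2.imwrite(f"pics/{n}0.png",cv2.cvtColor(c["image"],cv2.COLOR_RGB2BGR))
    np.savez(f"pics/{n}0.npz",**c)
    print(n,c["mtx"].tolist(),c["k1"],c["rvec"],c["tvec"], (-cv2.Rodrigues(np.array(c["rvec"]))[0].T@np.array(c["tvec"])))
print(read_time_s(),read_orientation(),read_force())
E
```

```text
pics
side [[375.1131557252559, 0.0, 316.8151136598581], [0.0, 375.1131557252559, 198.76099975690133], [0.0, 0.0, 1.0]] -0.07115373205092707 [ 1.90555581 -0.42305865  0.26073995] [-0.54376527  0.20475427  0.99318898] [ 0.156527   -1.00344803  0.54094424]
top [[464.9924695403841, 0.0, 322.48475077080695], [0.0, 464.9924695403841, 203.2960381487626], [0.0, 0.0, 1.0]] -0.10840619243432364 [ 2.04211715 -2.19375757  0.23213074] [0.06053791 0.61625767 1.37892487] [0.32622922 0.04578656 1.47524583]
0.1 [-6.39170119e-01 -3.07554650e+00  2.64497349e-03] [-0.0184636  -0.10798436 -0.71970766]
```

View pics/side0.png

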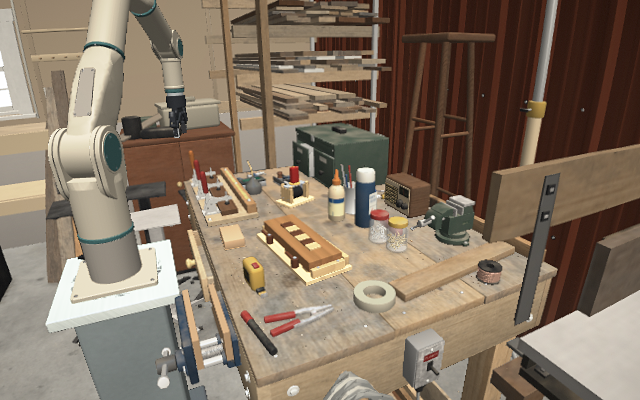

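View pics/top0.png

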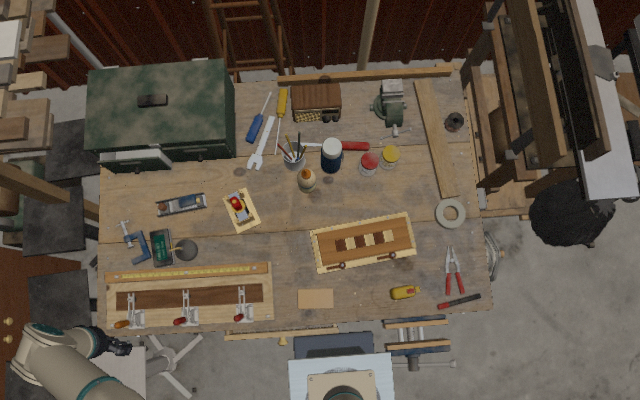

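The side view shows the red handle at about (294,174) in its stand and the cradle at about (303,247). The top view shows the roller stand at about (241,208), the cradle at about (363,242), the bottle at (307,179) and the tape at (451,213). I'll crop closer on the stand and cradle.

Run:
```python
import cv2,numpy as np
t=cv2.imread("pics/top0.png"); s=cv2.imread("pics/side0.png")
a=cv2.resize(t[180:240,210:270],(300,300),interpolation=2)
b=cv2.resize(s[155:215,265:325],(300,300),interpolation=2)
c=cv2.resize(t[205:280,300:425],(500,300),interpolation=2)
d=cv2.resize(s[205:290,250:360],(388,300),interpolation=2)
o=np.zeros((600,800,3),np.uint8);o[:300,:300]=a;o[300:,:300]=b;o[:300,300:]=c;o[300:,300:688]=d
cv2.imwrite("pics/crop0.png",o)
```

```text
(no output)
```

View pics/crop0.png

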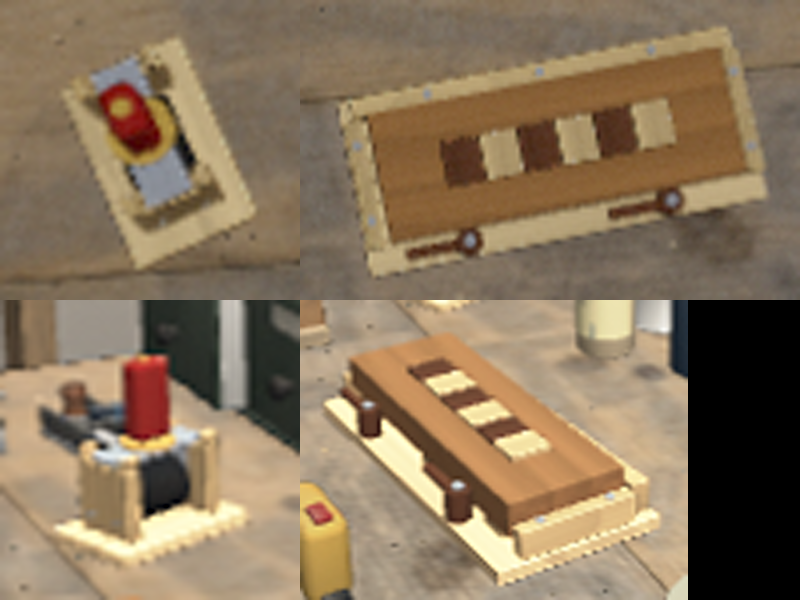

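The crops show the stand's base corners, the crown across the uprights, the guard disc, and the strip's four corners in both views. I'll cast rays from these.

```bash
cat > h.py <<'E'
import cv2, numpy as np
from scipy.spatial.transform import Rotation as R
def load(n): return dict(np.load(f"pics/{n}.npz"))
def ray(c,px):
    px=np.array(px,float).reshape(-1,1,2)
    u=cv2.undistortPoints(px,c["mtx"],np.array([float(c["k1"]),0,0,0])).reshape(-1,2)
    M=cv2.Rodrigues(np.array(c["rvec"],float))[0]
    d=np.c_[u,np.ones(len(u))]@M; o=-M.T@np.array(c["tvec"],float).ravel()
    return o,d
def plane(c,px,z):
    o,d=ray(c,px); return o+d*((z-o[2])/d[:,2])[:,None]
def tri(c1,p1,c2,p2):
    o1,d1=ray(c1,p1);o2,d2=ray(c2,p2);out=[]
    for a,b in zip(d1,d2):
        s=np.linalg.lstsq(np.c_[a,-b],o2-o1,rcond=None)[0]
        P,Q=o1+a*s[0],o2+b*s[1]; out.append(np.r_[(P+Q)/2,np.linalg.norm(P-Q)])
    return np.array(out)
E
python3 - <<'E'
from h import *
np.set_printoptions(precision=4,suppress=True)
T,S=load("top0"),load("side0")
o=np.array
def cr(p,sc,x0,y0,cx,cy): p=o(p,float); return np.c_[(p[:,0]-cx+.5)/sc+x0-.5,(p[:,1]-cy+.5)/sc+y0-.5]
b=plane(T,cr([(183,40),(65,92),(137,268),(255,213)],5,210,180,0,0),.012)
print("stand",b,b.mean(0),np.linalg.norm(np.diff(b,axis=0),axis=1))
bs=plane(S,cr([(57,528),(127,562),(246,513)],5,265,155,0,300),.012);print("side stand",bs,(bs[0]+bs[2])/2)
k=plane(T,cr([(730,28),(340,103),(372,275),(767,195)],4,300,205,300,0),.012)
print("cradle",k,k.mean(0),np.linalg.norm(np.diff(k,axis=0),axis=1))
ks=plane(S,cr([(325,404),(499,580),(659,515)],3.527,250,205,300,300),.012);print("side cradle",ks,(ks[0]+ks[2])/2)
st=tri(T,cr([(668,97),(676,144),(441,140),(447,187)],4,300,205,300,0),S,cr([(551,440),(510,460),(448,359),(410,371)],3.527,250,205,300,300))
print("strip",st,st.mean(0))
for n,c,z in(("T",T,.142),("S",S,.142)):
    im=c["image"].astype(int);m=((im[...,0]>130)&(im[...,1]<70)&(im[...,2]<70)).astype(np.uint8)
    box=np.zeros_like(m); 
    if n=="T":box[190:225,220:255]=1
    else:box[160:195,280:310]=1
    ys,xs=np.nonzero(m*box);print(n,xs.min(),xs.max(),ys.min(),ys.max(),xs.mean(),ys.mean())
    if n=="T":pt=[xs.mean(),ys.mean()]
    else: ps=[xs.mean(),ys.mean()]
print("handle centroid tri",tri(T,[pt],S,[ps]),"cap",plane(T,cr([(121,107)],5,210,180,0,0),.142))
E
```

```text
stand [[0.6991 0.2583 0.012 ]
 [0.67   0.3362 0.012 ]
 [0.552  0.2935 0.012 ]
 [0.5822 0.2167 0.012 ]] [0.6258 0.2762 0.012 ] [0.0831 0.1255 0.0826]
side stand [[0.5563 0.2944 0.012 ]
 [0.5808 0.2053 0.012 ]
 [0.6995 0.2569 0.012 ]] [0.6279 0.2757 0.012 ]
cradle [[ 0.583  -0.2544  0.012 ]
 [ 0.5449  0.0623  0.012 ]
 [ 0.4077  0.0465  0.012 ]
 [ 0.4471 -0.2695  0.012 ]] [ 0.4957 -0.1038  0.012 ] [0.3191 0.1381 0.3185]
side cradle [[ 0.4086  0.0434  0.012 ]
 [ 0.4429 -0.2773  0.012 ]
 [ 0.5845 -0.2513  0.012 ]] [ 0.4965 -0.1039  0.012 ]
strip [[ 0.5239 -0.1905  0.0612  0.0002]
 [ 0.4881 -0.1941  0.0545  0.    ]
 [ 0.5052 -0.0138  0.0596  0.003 ]
 [ 0.4693 -0.0157  0.0565  0.0032]] [ 0.4966 -0.1035  0.0579  0.0016]
T 232 238 197 205 235.36 201.52
S 290 298 167 181 294.6170212765957 174.3404255319149
handle centroid tri [[0.6326 0.2787 0.1099 0.0017]] cap [[0.6281 0.2776 0.142 ]]
```

```bash
cat >> h.py <<'E'
def ori(deg):
    a=np.radians(deg);y=np.array([np.cos(a),np.sin(a),0]);z=np.array([0,0,-1.])
    return R.from_matrix(np.c_[np.cross(y,z),y,z]).as_rotvec()
def snap(n,tag):
    from rig import camera
    c=camera(n);np.savez(f"pics/{n}{tag}.npz",**c);return c
E
python3 - <<'E'
from h import *
from rig import *
np.set_printoptions(precision=4,suppress=True)
O=ori(109.7)
reach([.627,.2768,.19],O); print(read_time_s(),read_qpos(),read_force())
move_l([.627,.2768,.12],velocity=.15)
print(move_l([.627,.2768,.0815],velocity=.08,threshold=6),read_ee_pos(),read_force(),read_time_s())
c=snap("side","1");t=snap("top","1")
o=np.hstack([cv2.resize(c["image"][120:220,240:340],(400,400),interpolation=2),cv2.resize(t["image"][155:255,185:285],(400,400),interpolation=2)])
cv2.imwrite("pics/crop1.png",o[...,::-1])
E
```

```text
1.875 [-0.3727  0.7035 -0.1563  1.4239  0.1167  1.0232  1.3632] [ 0.0475 -0.2674 -0.0935]
False [0.627  0.2768 0.0812] [ 0.1166 -0.4765 -0.0051] 3.125
```

View pics/crop1.png

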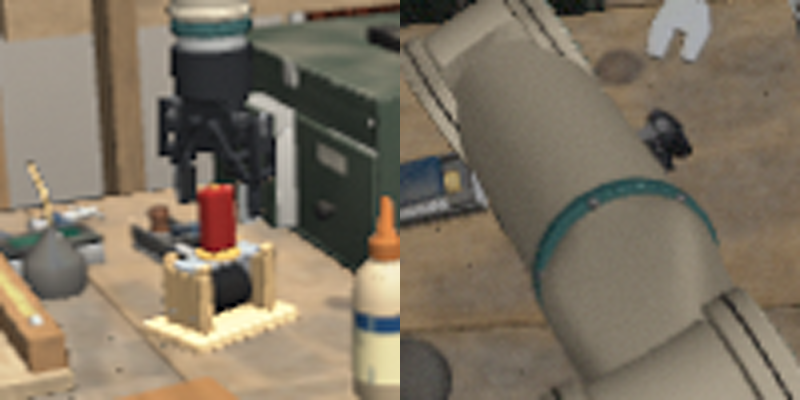

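The fingers straddle the handle in the side crop: gripper about x=216, handle about x=218. The tips look high, so I'll project the expected tip positions to check.

Run:
```python
from h import *
c=load("side1")
t=np.radians(109.7);u=np.array([np.cos(t),np.sin(t),0]);p=np.array([.627,.2768,.0812])
P=np.array([p,p+[0,0,.013],p+u*.05+[0,0,.013],p-u*.05+[0,0,.013],[.627,.2768,.142],[.627,.2768,.078]])
q=cv2.projectPoints(P,c["rvec"],c["tvec"],c["mtx"],np.array([float(c["k1"]),0,0,0]))[0][:,0]
print(q,(q-[240,120])*4)
b=cv2.resize(c["image"][150:200,270:320],(600,600),interpolation=cv2.INTER_CUBIC).astype(float)
b=255*(b/255)**.5
cv2.imwrite("pics/crop2.png",b[...,::-1])
```

```text
[[293.96345194 181.79421992]
 [293.82068828 178.56600589]
 [285.47741889 175.85228682]
 [302.57400647 181.41416578]
 [293.28990818 166.51704577]
 [293.99848928 182.58568703]] [[215.85380775 247.17687967]
 [215.28275313 234.26402356]
 [181.90967555 223.40914726]
 [250.29602587 245.65666313]
 [213.15963271 186.0681831 ]
 [215.99395714 250.34274812]][ WARN:0@0.166] global loadsave.cpp:1063 imwrite_ Unsupported depth image for selected encoder is fallbacked to CV_8U.
```

View pics/crop2.png

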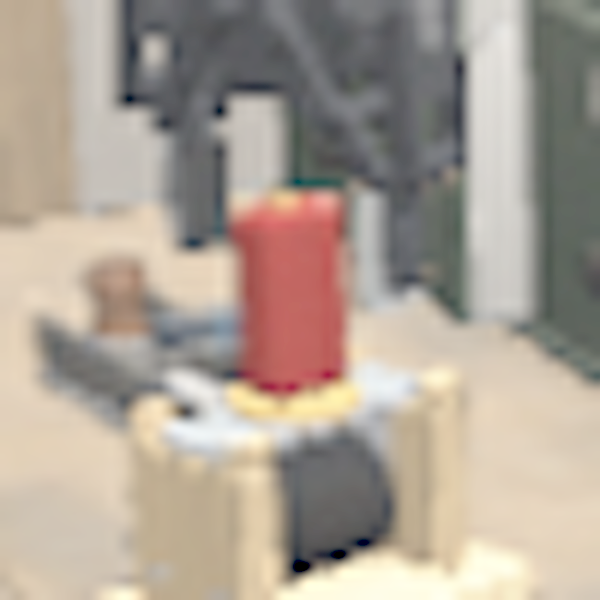

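The tips appear at about px (286,170) and (303,174.6), roughly 12 mm higher than predicted. I'll part-close the fingers clear of the handle and look again.

Run:
```python
from h import *
from rig import *
move_gripper(.040,40); print(read_grip_width(),read_ee_pos(),read_force(),read_time_s())
c=snap("side","2")
t=np.radians(109.7);u=np.array([np.cos(t),np.sin(t),0]);p=np.array([.627,.2768,.0812])
P=np.array([p+u*.028,p-u*.028])
q=cv2.projectPoints(P,c["rvec"],c["tvec"],c["mtx"],np.array([float(c["k1"]),0,0,0]))[0][:,0]
print((q-[270,150]+.5)*12)
b=cv2.resize(c["image"][150:200,270:320],(600,600),interpolation=cv2.INTER_CUBIC).astype(float)
cv2.imwrite("pics/crop3.png",(255*(b/255)**.5)[...,::-1].astype(np.uint8))
```

```text
0.040109238462307566 [0.6270073  0.27679619 0.08154956] [-0.15582496  0.05527476  0.45183321] 3.7333
[[237.06540263 368.65007329]
 [351.59008226 406.92631829]]
```

View pics/crop3.png

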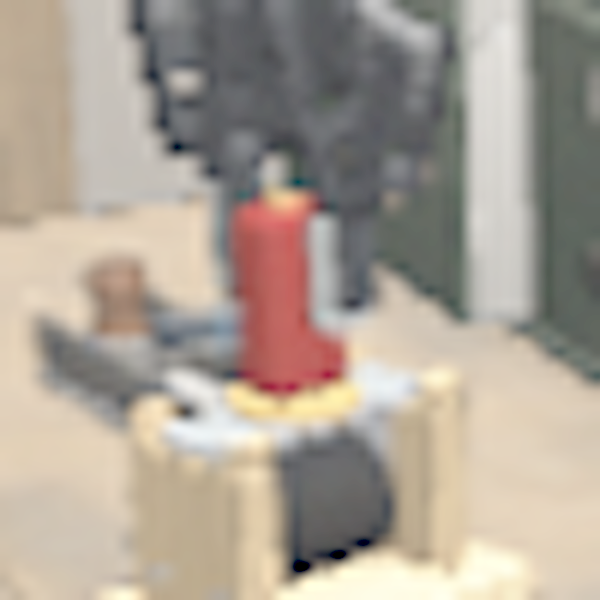

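The near fingertip is at about (335,322) in the crop, and the guard there would be at about 400. So the tip sits roughly 25 mm above the guard. I'll descend gently until it touches the guard, back off, and grip.

Run:
```python
from h import *
from rig import *
r=move_l([.627,.2768,.056],velocity=.03,threshold=3); p=read_ee_pos(); print(r,p,read_force(),read_time_s())
c=snap("side","3")
b=cv2.resize(c["image"][150:200,270:320],(600,600),interpolation=cv2.INTER_CUBIC).astype(float)
cv2.imwrite("pics/crop4.png",(255*(b/255)**.5)[...,::-1].astype(np.uint8))
```

```text
False [0.62715942 0.27690461 0.05620611] [-0.59062942  0.38564366 -0.14418502] 4.7833
```

View pics/crop4.png

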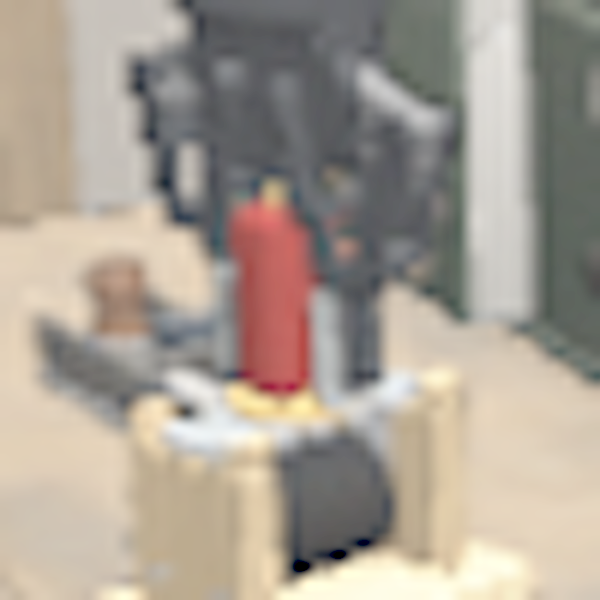

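The tips are now level with the guard, at about row 398 in the crop, with no contact force. I'll raise 3 mm, grip, check the side force and lift.

Run:
```python
from h import *
from rig import *
np.set_printoptions(precision=4,suppress=True)
move_l([.627,.2768,.0595],velocity=.05); print(read_force())
move_gripper(.0,90); print(read_grip_width(),read_grasp_force(),read_ee_pos(),read_force(),read_wrist_torque())
p=np.array([.627,.2768,.0595])
move_l(p+[0,0,.004],velocity=.03);print(read_force())
move_l(p+[0,0,.06],velocity=.12);wait(.2);print(read_force(),read_wrist_torque(),read_grip_width(),read_ee_pos(),read_time_s())
c=snap("side","4")
b=cv2.resize(c["image"][130:200,260:330],(600,600),interpolation=cv2.INTER_CUBIC).astype(float)
cv2.imwrite("pics/crop5.png",(255*(b/255)**.5)[...,::-1].astype(np.uint8))
```

```text
[-0.1776  0.4634 -1.0039]
0.023514895378865475 83.66591691970825 [0.6272 0.2772 0.06  ] [-0.1308  0.9986  2.8154] [ 0.0774  0.1313 -0.0145]
[-0.7317 -1.2321 -4.7275]
[-0.2546 -0.4436 -4.5934] [-0.0331  0.0137 -0.0159] 0.022731802522699126 [0.6262 0.2764 0.1183] 6.4667
```

View pics/crop5.png

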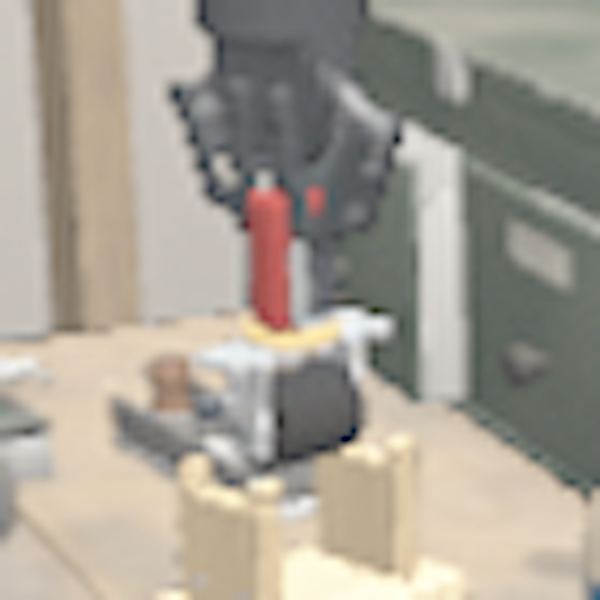

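The roller is lifted clear and held upright; its crown is at about rows 330–355 of the crop, above the stand. Next I'll carry it to the board and feel both ends.

```bash
cat >> h.py <<'E'
C=np.array([.496,-.1037]);a=np.radians(97.0);V=np.array([np.cos(a),np.sin(a)])
def at(s,z): return np.r_[C+V*s,z]
E
python3 - <<'E'
from h import *
from rig import *
np.set_printoptions(precision=4,suppress=True)
T,S=load("top0"),load("side0"); print("bottle",plane(S,[(336,217)],0))
O=ori(97.0)
move_l([.54,.25,.16],velocity=.2)
move_l(at(.118,.135),O,velocity=.25); wait(.2)
f0=read_force();print(f0,read_ee_pos(),read_time_s())
for s in (.118,-.118):
    if s<0: move_l(at(.118,.125),velocity=.15); move_l(at(s,.125),velocity=.25); wait(.2)
    f0=read_force(); z=read_ee_pos()[2]
    r=move_l(at(s,.082),velocity=.025,threshold=3); p=read_ee_pos(); print(s,r,p,read_force()-f0,read_time_s())
    zc=p[2]
    for k in range(4):
        zc-=.001; t=read_time_s(); move_l(at(s,zc),velocity=.02); e=read_ee_pos(); print(round(zc,4),e[2],(read_force()-f0),round(read_time_s()-t,3))
        if (read_force()-f0)[2]>15: break
E
```

```text
bottle [[0.7032 0.0725 0.    ]]
[ 0.2216 -0.8407 -4.934 ] [0.482  0.0148 0.1351] 8.5
0.118 True [0.4816 0.0134 0.1   ] [0.573  1.3977 8.0263] 9.825
0.099 0.09951283297368918 [-0.7004  0.4386 10.1792] 0.25
0.098 0.09879417950011705 [-1.2221  0.2934 13.7224] 0.25
0.097 0.09810553144679313 [-2.2343  0.5477 15.9679] 0.25
-0.118 True [ 0.5102 -0.2209  0.0929] [0.7546 0.3735 8.6688] 13.375
0.0919 0.09248328836990705 [-0.4025 -0.7536  9.31  ] 0.25
0.0909 0.09180701797480532 [-1.4674 -0.1541 12.2977] 0.25
0.0899 0.09114562058474182 [-0.6778 -0.494  14.4811] 0.25
0.0889 0.09049092212672197 [-1.0425 -0.5269 17.8138] 0.25
```

```bash
cat >> h.py <<'E'
def stroke(s0,s1,ds,Ft,f0,off,v=.03):
    from rig import move_l,read_force,read_ee_pos
    n=int(round(abs(s1-s0)/ds)); out=[]
    for s in np.linspace(s0,s1,n+1)[1:]:
        move_l(at(s,.0928+.0314*s+off),velocity=v)
        F=read_force()-f0; e=read_ee_pos()
        k=.5*(Ft-F[2])/2800; off=np.clip(off-np.clip(k,-.0025,.001),-.0012,.006)
        out.append([s*1e3,F[2],np.hypot(F[0],F[1]),(e[2]-.0944-.031*s+(F[2]-16)*.0002)*1e3])
    return off,np.array(out)
E
python3 - <<'E'
from h import *
from rig import *
np.set_printoptions(precision=1,suppress=True,linewidth=150)
f0=np.array([.2,-.6,-4.9])
off,o=stroke(-.118,.108,.006,13,f0,.001)
print(o,o[:,1].max(),off,read_time_s())
E
```

```text
[[-112.1   16.     1.4    0.7]
 [-106.1   13.6    1.9    0.6]
 [-100.2   14.9    1.6    1.2]
 [ -94.2   15.     5.7    1.7]
 [ -88.3   14.9    1.1    1.7]
 [ -82.3   14.4    1.1    1.8]
 [ -76.4   13.8    1.2    1.9]
 [ -70.4   14.5    2.3    2.2]
 [ -64.5   14.3    4.1    2.6]
 [ -58.5   13.2    1.9    2.4]
 [ -52.6   14.4    2.7    2.7]
 [ -46.6   14.4    1.9    2.8]
 [ -40.7   14.1    1.4    2.9]
 [ -34.7   12.6    4.1    2.8]
 [ -28.8   13.8    1.7    3. ]
 [ -22.8   14.     2.1    3.1]
 [ -16.9   12.6    1.7    2.9]
 [ -10.9   13.1    1.5    3. ]
 [  -5.    12.7    3.5    3. ]
 [   0.9   13.7    1.7    3.1]
 [   6.9   12.5    2.2    2.9]
 [  12.8   13.1    1.8    3. ]
 [  18.8   12.3    1.6    2.7]
 [  24.7   11.     4.7    2.4]
 [  30.7   14.4    2.6    3. ]
 [  36.6   13.     2.3    2.6]
 [  42.6   12.4    1.3    2.5]
 [  48.5   12.9    2.2    2.4]
 [  54.5   10.3    4.7    1.8]
 [  60.4   12.6    3.     2. ]
 [  66.4   12.2    1.1    1.8]
 [  72.3   13.     1.8    1.8]
 [  78.3   12.7    2.4    1.6]
 [  84.2   12.     1.7    1.4]
 [  90.2   11.4    1.9    1. ]
 [  96.1   12.8    1.7    1.1]
 [ 102.1   11.3    2.1    0.7]
 [ 108.    11.2    1.8    0.3]] 16.022137179693004 0.0022713854578795115 27.675
```

Run:
```python
from h import *
from rig import *
np.set_printoptions(precision=1,suppress=True,linewidth=150)
f0=np.array([.2,-.6,-4.9])
off,o=stroke(.108,-.108,.009,17,f0,.0007,v=.04)
print(o,o[:,1].max(),off,read_time_s())
```

```text
[[  99.    18.9    2.9    0.8]
 [  90.    20.8    3.1    1.6]
 [  81.    18.9    2.5    1.8]
 [  72.    19.9    2.8    2.4]
 [  63.    18.4    2.4    2.5]
 [  54.    18.6    3.5    2.9]
 [  45.    19.6    3.4    3.3]
 [  36.    17.     3.     3.1]
 [  27.    16.9    2.1    3.2]
 [  18.    18.7    2.1    3.7]
 [   9.    16.7    3.3    3.4]
 [   0.    16.7    1.6    3.4]
 [  -9.    17.7    1.5    3.6]
 [ -18.    15.1    2.3    3. ]
 [ -27.    17.     1.8    3.3]
 [ -36.    16.3    1.2    3. ]
 [ -45.    15.5    0.9    2.7]
 [ -54.    15.8    0.8    2.6]
 [ -63.    15.5    1.6    2.3]
 [ -72.    14.9    1.     1.9]
 [ -81.    15.7    1.6    1.7]
 [ -90.    14.7    0.6    1.2]
 [ -99.    13.7    1.     0.7]
 [-108.    14.7    0.4    0.4]] 20.793675210081958 0.0006224798455005457 36.6833
```

```bash
sed -i 's/off),velocity=v)/off+.0031*(1-(s\/.118)**2)),velocity=v)/; s/-.0012,.006)/-.0025,.004)/' h.py
python3 - <<'E'
from h import *
from rig import *
np.set_printoptions(precision=1,suppress=True,linewidth=150)
f0=np.array([.2,-.6,-4.9])
off,o=stroke(-.108,.108,.009,18,f0,-.0006,v=.04)
print(o,o[:,1].max(),off,read_time_s())
move_l(at(.112,.16),velocity=.2); wait(.15); print(read_force(),read_wrist_torque(),read_grip_width(),read_time_s())
c=snap("side","5");t=snap("top","5")
im=np.vstack([cv2.resize(c["image"][195:285,240:360],(800,600)[:1]+(600,),interpolation=cv2.INTER_CUBIC)])
cv2.imwrite("pics/crop6.png",im[...,::-1])
E
```

```text
[[-99.   18.4   1.1   0.9]
 [-90.   19.1   1.    1.5]
 [-81.   18.6   1.1   1.8]
 [-72.   18.3   1.7   2.2]
 [-63.   19.4   2.7   2.7]
 [-54.   17.5   1.3   2.7]
 [-45.   19.1   1.2   3.1]
 [-36.   17.9   0.9   3.2]
 [-27.   18.6   2.    3.4]
 [-18.   18.3   1.9   3.5]
 [ -9.   18.5   1.9   3.6]
 [ -0.   16.9   1.5   3.2]
 [  9.   19.4   2.1   3.7]
 [ 18.   17.4   1.9   3.3]
 [ 27.   16.7   3.4   3. ]
 [ 36.   19.3   2.7   3.2]
 [ 45.   17.5   1.6   2.8]
 [ 54.   17.1   2.4   2.4]
 [ 63.   18.9   1.9   2.4]
 [ 72.   16.8   2.3   1.7]
 [ 81.   18.1   2.4   1.5]
 [ 90.   16.9   2.6   0.9]
 [ 99.   17.9   1.2   0.6]
 [108.   17.2   1.6  -0. ]] 19.37630987160975 -0.0003265746165583953 45.6833
[ 0.8  0.1 -4.5] [-0.   0.  -0.1] 0.02302557470374518 46.3
```

View pics/crop6.png

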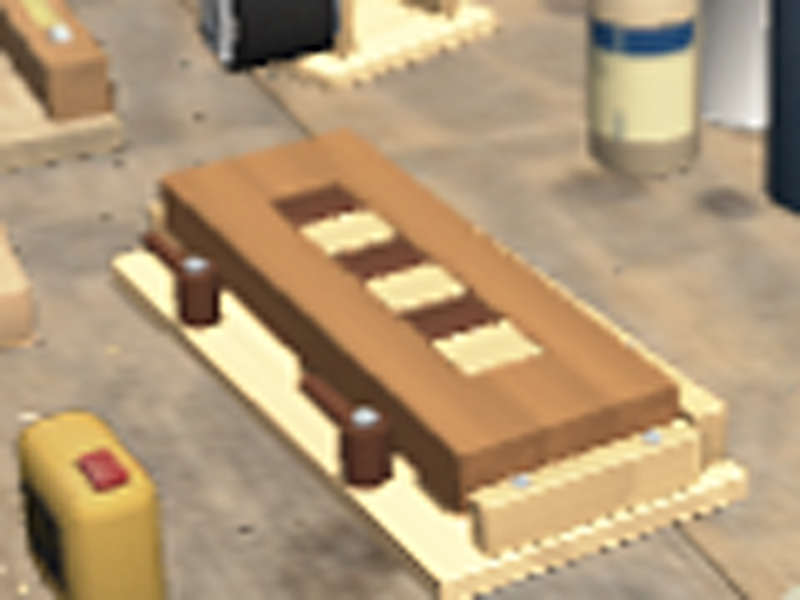

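The leaves now look level with the board, with no shadow lines along the strip from (275,205) to (540,350). The wheel height was also continuous across the strip ends. Now I'll return the roller to the stand.

Run:
```python
from h import *
from rig import *
np.set_printoptions(precision=4,suppress=True)
O=ori(109.7)
move_l([.56,.25,.155],O,velocity=.22)
move_l([.627,.2768,.12],velocity=.15)
move_l([.627,.2768,.078],velocity=.08);wait(.3)
print(read_ee_pos(),read_force())
r=move_l([.627,.2768,.0575],velocity=.025,threshold=2.5);print(r,read_ee_pos(),read_force(),read_wrist_torque(),read_time_s())
c=snap("side","6")
b=cv2.resize(c["image"][145:205,265:325],(600,600),interpolation=cv2.INTER_CUBIC).astype(float)
cv2.imwrite("pics/crop7.png",(255*(b/255)**.5)[...,::-1].astype(np.uint8))
```

```text
[0.6273 0.2769 0.0785] [ 0.0318  0.5193 -4.5503]
True [0.6266 0.2767 0.0599] [-0.1264  0.2522  5.3807] [-0.081  -0.083   0.0277] 50.0417
```

Run:
```python
from h import *
from rig import *
move_l([.627,.2768,.0605],velocity=.02); print(read_force())
move_gripper(.06); wait(.2); print(read_force(),read_ee_pos())
move_l([.627,.2768,.10],velocity=.08); move_l([.627,.2768,.22],velocity=.2)
reach([.35,.5,.25],ori(80)); print(read_time_s())
c=snap("side","7");t=snap("top","7");T0=load("top0");S0=load("side0")
f=lambda im,y,x:cv2.resize(im[y:y+60,x:x+60],(300,300),interpolation=2)
o=np.vstack([np.hstack([f(t["image"],180,210),f(T0["image"],180,210)]),np.hstack([f(c["image"],155,265),f(S0["image"],155,265)])])
cv2.imwrite("pics/final.png",o[...,::-1])
```

```text
[-0.15030752 -0.40594917 -2.03182613]
[ 0.12539787 -0.25608626 -1.39374177] [0.62703345 0.27680913 0.06053207]
53.775
```

View pics/final.png

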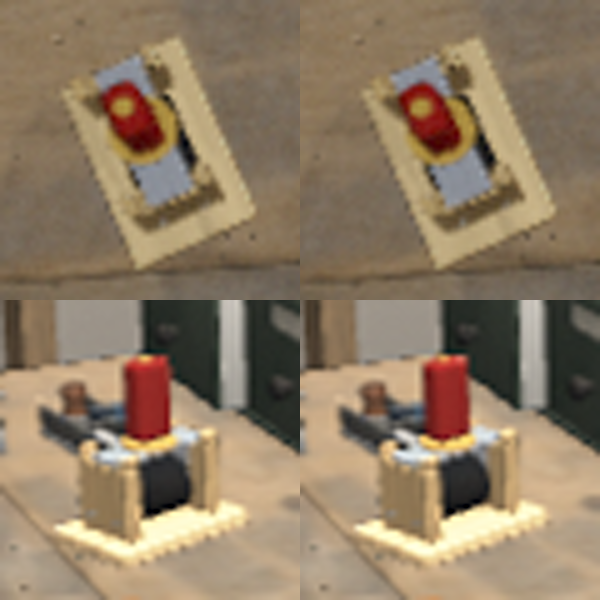

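The before and after crops match: the roller hangs upright and seated, with its handle at (125,110) in the top crop against (120,108) before. I'm handing the job in.

```bash
python3 -c "
from rig import *
print(job_done())"
```

```text
the job is handed in; nothing more can be done
None
```

I rolled the strip down in three long strokes, the first at about 13 N and the next two at about 17 N, with the highest reading 21 N. The leaves look flush by camera and wheel height (there is no direct reading), the roller hangs upright in its stand, and the job went in at about 54 s.

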